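Switch the vial sampler to manual and take out the tall vial

TASK

On the sloped key console under the clear visor, press the key with the round raised button fully home so that it latches and the key that was down pops up. Then turn the sampler's carousel by its hub bar until the tall vial stands at the dark pointer on the front of the base, and only then lift the tall vial out through the opening of the wire guard and stand it upright in the steel tray. Do not turn the carousel before the key is latched, leave the short vials in their pockets and do not shift the things standing around.

Things in the scene. Friction and masses are not known exactly. Their poses are not given: they have to be found in the camera images.
- console: Fixed cream wedge, 200 mm wide (y), 170 deep. Origin under its middle on the bench; +x is away from the robot, z up. The top slopes at 35 deg, rising to +x, middle at (0, 0, 78) mm, with four keys in a row along y. A clear level visor 215 to 220 mm above the bench covers x = -15 to +90 mm, full width: it bars the way from straight above; come in square to the slope.
- key_round_top (a point): Centre of the top of the round raised button (21 mm diameter, 4 mm high) on the key to press. It moves with the key; 22 mm off the slope when up. One of four grey keys (cap 24 mm wide, 30 mm along the slope) side by side at 36 mm pitch, in any order, on the console; the others' tops stand 18 mm off the slope. Axes as console. It is pressed square into the slope: 35 deg from straight down, leaning to console +x.
- key_round (a joint): Travel of the round-button key, m: 0 = up, 0.0125 = at its stop, about 0.0105 = latched. Sprung; a smooth press takes 2 to 5 N until it meets the stop. About half way it releases the key that was down; near 11 mm it catches and stays down when let go (let go earlier it springs back up). Only one key stays latched at a time.
- key_plain (a joint): Travel of the key with a plain flat cap, as for the round one.
- key_ridge (a joint): Travel of the key with one ridge (3 mm high) along the slope, as for the round one.
- key_bars_top (a point): Top centre of the cap of the key with two cross bars (3 mm high); it is the one latched down at the start.
- key_bars (a joint): Travel of the two-bar key, as for the round one.
- sampler: Fixed white round base of the sampler, 260 mm diameter, 31 high. Origin under its centre on the bench, z up; its -x side is the front, marked by a dark pointer reaching 150 mm from the axis. Wire rings (radii 75 to 117 mm, 130 to 134 mm above the bench) guard the carousel, open within 50 deg either side of the front.
- hub (a point): On the carousel's axis, 172 mm above the bench, at the height to grip the hub bar: black bar 56 long, 14 wide, reaching from 145 to 195 mm above the bench, above the guard.
- hub_bar_end (a point): Point on the hub bar 24 mm from the axis, towards one end, same height; it gives the bar's direction. It turns with the carousel.
- carousel (a joint): Turn of the carousel from its start, rad, positive anticlockwise from above, free from -3 to +3; stays where left (friction about 0.04 N m). Five black pockets (27 mm inside, floor 44 mm and rim 64 mm above the bench) on a 95 mm radius, 72 deg apart, one in line with the named end of the hub bar.
- tall_mid (a point): Centre (half-way up) of the tall glass vial: 75 mm high, 23 mm diameter up to 58 mm, aluminium cap 20 mm; about 23 to 47 g. Stands in a pocket next to the front one, left or right. z is its axis.
- short_a_mid (a point): Centre of a short glass vial, 46 mm high, 23 mm diameter, in another pocket; stays there.
- short_b_mid (a point): Centre of a short glass vial, 46 mm high, 23 mm diameter, in another pocket; stays there.
- short_c_mid (a point): Centre of a short glass vial, 46 mm high, 23 mm diameter, in another pocket; stays there.
- short_d_mid (a point): Centre of a short glass vial, 46 mm high, 23 mm diameter, in another pocket; stays there.
- tray: Fixed open steel tray, outside 110 (x) by 90 (y) mm, 12 mm high, walls and floor 4 mm. Origin under its centre on the bench, z up.
- bottle: Bystander: amber bottle, 64 mm diameter, 130 mm high; origin under its centre.
- driver: Bystander: screwdriver lying flat, 160 mm long.
- tin: Bystander: aluminium tin, 64 mm diameter, 35 mm high; origin under its centre.
- tipbox: Bystander: white box 100 x 65 x 50 mm; origin under its centre.
- beaker: Bystander: glass beaker, 60 mm diameter, 75 mm high; origin under its centre.
- jar: Bystander: white jar, 52 mm diameter, 60 mm high; origin under its centre.
Mind the look-alikes: they are no part of the job. Of the things that look like the tray, take the one that is farthest to the robot's left at the start.

How it is judged:
On the way, in this order (a step that is already met when the one before it is completed fails the run):
1. the round-button key is latched down, let go, and the other three are up (value of joint key_round above 0.008 m and value of joint each of key_plain, key_ridge, key_bars below 0.002 m and contact force between the fingers and key_round below 0.1 N), for 0.2 s.
2. the tall vial, still in its pocket, stands at the front pointer (within 15 mm sideways) (y of tall_mid in the frame of sampler between -0.015 and 0.015 m and x of tall_mid in the frame of sampler below -0.075 m and z of tall_mid in the frame of sampler below 0.088 m), for 0.3 s.
At the end, for the whole second after the job is handed in: The round-button key is latched (joint above 8 mm), the other three keys are up (below 2 mm), and the tall vial stands upright (within 0.1 rad), at rest, on the floor of the steel tray, wholly inside its rim. The short vials are still in their pockets (value of joint key_round above 0.008 m and value of joint each of key_plain, key_ridge, key_bars below 0.002 m and x of tall_mid in the frame of tray between -0.042 and 0.042 m and y of tall_mid in the frame of tray between -0.032 and 0.032 m and z of tall_mid in the frame of tray between 0.036 and 0.046 m and angle between tall_mid's own z axis and vertical below 0.1 rad and linear speed of tall below 0.02 m/s); the robot touches nothing.
It fails at once if the carousel is turned (more than about 20 degrees) while the round-button key is not latched down (distance of hub_bar_end from where it was at the start of the episode above 0.009 m and not (value of joint key_round above 0.008 m)).
It fails at once if a short vial is tipped or taken out of its pocket (angle between any of short_a_mid, short_b_mid, short_c_mid, short_d_mid's own z axis and vertical above 0.5 rad or height (world z) of any of short_a_mid, short_b_mid, short_c_mid, short_d_mid above 0.09 m or height (world z) of any of short_a_mid, short_b_mid, short_c_mid, short_d_mid below 0.055 m).
It fails at once if the tall vial is tipped over (angle between tall_mid's own z axis and vertical above 1 rad).
It fails at once if a bystander is shifted by more than 30 mm (distance of any of bottle, driver, tin, tipbox, beaker, jar from where it was at the start of the episode above 0.03 m).
It also fails if it takes over 72 s, if anything falls off the work surface, if the arm or the gripper's body presses on something with over 40 N, if the wrist force passes 120 N, or if a joint passes its speed limit or range.

ROBOT

A 6-joint arm with a two-finger parallel gripper is mounted at the origin on the work surface. World frame = base frame: x ahead of the robot, y to its left, z up, the work surface at z = 0. Lengths are in m, angles in rad, forces in N, time in s.
With the tool pointing down it reaches from about 0.375 to 0.975 m from the base axis. Payload 3.8 kg.
Tool frame: the origin (TCP) lies midway between the tips of the shut fingers; the grasp point (between the pads) lies 19 mm behind it; z points along the fingers, y is the line along which they close (so a half turn about z gives the same grasp; the last joint's range is limited). The gripper opens to 88 mm and grips with 3 to 60 N. Pads are 18 mm wide; open, the fingers measure 123 mm over their backs; the gripper's body (75 mm by 187 mm) begins 45 mm behind the grasp point.
Start: joints at [-1.354, 0.264, 1.604, -0, 1.274, -0.037], TCP at [0.169, -0.653, 0.239] pointing down, gripper open.
Joint ranges: [-2.63, 2.63], [-0.94, 2.18], [0.31, 2.57], [-1.31, 4.45], [0, 2.66], [-2.55, 2.55]. Speed limits (rad/s): [2.57, 2.57, 3.14, 3.14, 3.14, 3.14].

INTERFACE

Orientations are given as [roll, pitch, yaw] about the fixed x, y, z axes, in that order (R = Rz(yaw) Ry(pitch) Rx(roll)).
In Python, from workcell import ctrl gives the robot as it stands.
- The arm moves only by the shell command python3 -m handwheel 'ROWS' [FORCE]. ROWS is JSON, a list of rows, each an object with "gripper": the gripper command: -1 is shut, 1 is fully open, values between are in proportion; "delta_pos": the shift along the tool's x, y, z in cm, a list of three; "rot": the turn, a rotation vector about the tool's x, y, z in degrees, a list of three. In form: [{"gripper": gripper, "delta_pos": [dx, dy, dz], "rot": [wx, wy, wz]}, ...]. A call has exactly 10 rows; each row is the pose to reach, as a shift and turn from the pose commanded when the call began, along the tool's axes at that moment; what a row does not reach only later rows make up. A row lasts 1/10 s, in which the tool goes at most 50 mm and 8.59 degrees, less where a joint would pass 70% of its speed; a pose out of reach is approached as far as the arm can. A call with a gripper value outside its range is refused whole. The fingers move at their own pace and stop on an object; FORCE is the grip in N (left out, the last holds). Time passes only in rows, so rows that repeat a pose let the fingers close, or fill a call up. It gives the time, the measured TCP pose, the force, the opening and the grip force at its end, in the units of the state.
- ctrl.sense(): the state, without advancing time (a new reading comes with each control period).
- ctrl.capture(name): name is "scene" or "top" or "wrist"; returns a dict with "frame" (420x560x3 uint8, red, green, blue), "depth" (420x560 float32, m along the optical axis (not along the pixel's ray), 0 where there is no reading), "fov_y" (degrees; the focal length in pixels is half the picture's height over the tangent of half this angle, whatever the lens; pixels are square), "cx", "cy" (the principal point, pixels), "rvec" (rotation vector, rad) and "tvec" (3), from world to camera coordinates, as OpenCV has them; the wrist camera has in their place "tool_from_camera" (4x4, takes a point from camera to tool coordinates, whose origin is the TCP and whose axes are the flange's). Camera axes: x right, y down, z forward; pixel columns grow to the right and rows downward; lengths in m; the calibration is good to about 2 mm. A picture is of the moment at which its call begins: read the wrist's pose just before it.
- ctrl.job_done(): hands the job in; it is judged then, once.
The state is a dict: "clock": time; "joints": joint angles; "dq": joint speeds; "effort": joint torques, N m; "tcp_pos": TCP position; "eef_rot": TCP orientation; "wrist_force": force on the tool from outside, world axes, zero at the start; "torque": the same for the moment, N m; "finger_gap": opening from 0.0 (shut) to 1.0 (fully open); "finger_force": force on a finger pad.
Only numpy, scipy, OpenCV 4.12 (cv2) and the standard library are available. Lean on these libraries where they do the work, as an engineer would, in place of code of your own. Each camera call takes 0.05 s, during which the arm holds its last target. There are 200 camera calls.

## Working session

There is one attempt and no reset: what is moved stays moved. The work goes in short steps, Python scripts to look and compute and a shell command to move; the robot and the scene stay as the last step left them, time stands still between calls to the robot, and variables do not carry over. Pictures are saved under pics/ and viewed, at most 10 in all, crops included, and the job is handed in when it is done.

```bash
mkdir -p pics; ls
cat > h.py <<'E'
import numpy as np, cv2
from scipy.spatial.transform import Rotation as R
from workcell import ctrl
def cap(n):
    s=ctrl.sense(); c=ctrl.capture(n); c['s']=s
    f=210/np.tan(np.radians(c['fov_y']/2)); c['f']=f
    if 'rvec' in c:
        M=np.eye(4); M[:3,:3]=cv2.Rodrigues(np.array(c['rvec'],float))[0]; M[:3,3]=np.ravel(c['tvec']); c['T']=np.linalg.inv(M)
    else:
        W=np.eye(4); W[:3,:3]=R.from_euler('xyz',s['eef_rot']).as_matrix(); W[:3,3]=s['tcp_pos']; c['T']=W@np.array(c['tool_from_camera'])
    return c
def cloud(c):
    v,u=np.mgrid[0:420,0:560]; d=c['depth']
    P=np.stack([(u-c['cx'])/c['f']*d,(v-c['cy'])/c['f']*d,d],-1)
    return P@c['T'][:3,:3].T+c['T'][:3,3]
def ray(c,u,v,z):
    d=c['T'][:3,:3]@np.array([(u-c['cx'])/c['f'],(v-c['cy'])/c['f'],1]); o=c['T'][:3,3]
    return o+d*(z-o[2])/d[2]
def save(c,n): cv2.imwrite('pics/'+n+'.png',c['frame'][:,:,::-1])
E
python3 - <<'E'
from h import *
for n in('scene','top'):
    c=cap(n); save(c,n); np.savez(n,P=cloud(c),frame=c['frame'],T=c['T'],f=c['f'],cx=c['cx'],cy=c['cy']); print(n,c['T'].round(3).tolist(),c['f'])
    print(c.keys())
E
```

```text
pics
scene [[-0.262, 0.916, -0.305, 0.84], [0.965, 0.251, -0.075, 0.019], [0.008, -0.314, -0.95, 0.997], [0.0, 0.0, 0.0, 1.0]] 397.6241868915191
dict_keys(['frame', 'depth', 'fov_y', 'cx', 'cy', 'rvec', 'tvec', 's', 'f', 'T'])
top [[-0.009, -0.981, 0.194, 0.297], [-1.0, 0.008, -0.009, -0.04], [0.007, -0.194, -0.981, 1.279], [0.0, 0.0, 0.0, 1.0]] 468.60675015004057
dict_keys(['frame', 'depth', 'fov_y', 'cx', 'cy', 'rvec', 'tvec', 's', 'f', 'T'])
```

View pics/scene.png

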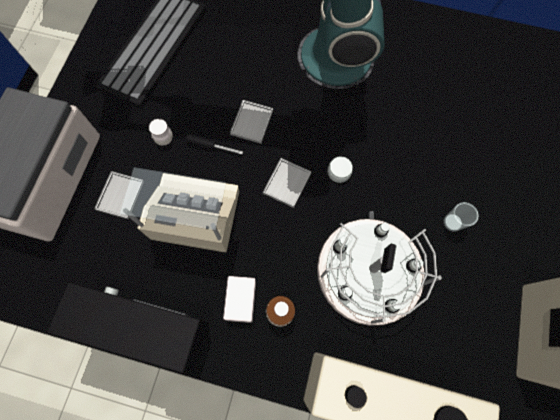

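View pics/top.png

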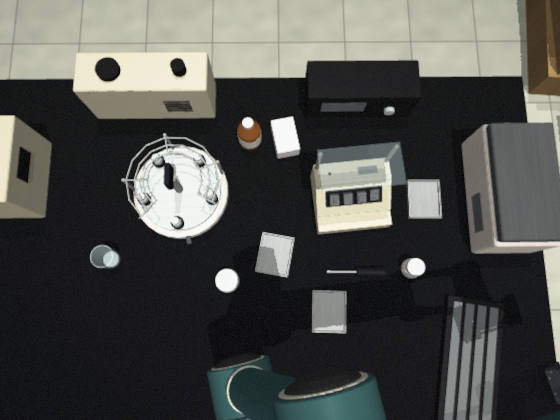

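Run:
```python
from h import *
t=np.load('top.npz');s=np.load('scene.npz')
a=t['frame'][130:245,110:240];b=s['frame'][205:335,305:450];c=t['frame'][135:240,300:440];d=s['frame'][160:260,120:245]
r=lambda i:cv2.resize(i,(400,300),interpolation=cv2.INTER_CUBIC)
cv2.imwrite('pics/comp.png',np.vstack([np.hstack([r(a),r(b)]),np.hstack([r(c),r(d)])])[:,:,::-1])
P=t['P']
for u,v in[(275,255),(329,311),(424,199),(329,197),(345,197),(361,196),(376,195),(350,225),(320,225),(389,222),(177,222),(158,160),(200,160),(211,197),(145,199),(170,170),(190,205),(188,240),(386,148),(248,125),(285,137),(105,257),(228,280),(412,268)]:
    print(u,v,P[v,u].round(3))
```

```text
275 255 [ 0.44  -0.043  0.002]
329 311 [ 0.289 -0.186  0.004]
424 199 [ 0.595 -0.463 -0.001]
329 197 [ 0.581 -0.185  0.091]
345 197 [ 0.578 -0.225  0.099]
361 196 [ 0.581 -0.267  0.098]
376 195 [ 0.588 -0.31   0.079]
350 225 [ 0.515 -0.245  0.038]
320 225 [ 0.517 -0.165  0.035]
389 222 [ 0.523 -0.351  0.038]
177 222 [0.517 0.209 0.092]
158 160 [0.688 0.267 0.081]
200 160 [0.691 0.157 0.069]
211 197 [0.581 0.121 0.1  ]
145 199 [0.583 0.299 0.072]
170 170 [0.63  0.211 0.18 ]
190 205 [0.573 0.185 0.042]
188 240 [0.48  0.191 0.027]
386 148 [ 0.67  -0.309  0.215]
248 125 [0.766 0.025 0.127]
285 137 [ 0.763 -0.073  0.047]
105 257 [ 0.439  0.421 -0.001]
228 280 [0.372 0.082 0.032]
412 268 [ 0.397 -0.398  0.061]
```

View pics/comp.png

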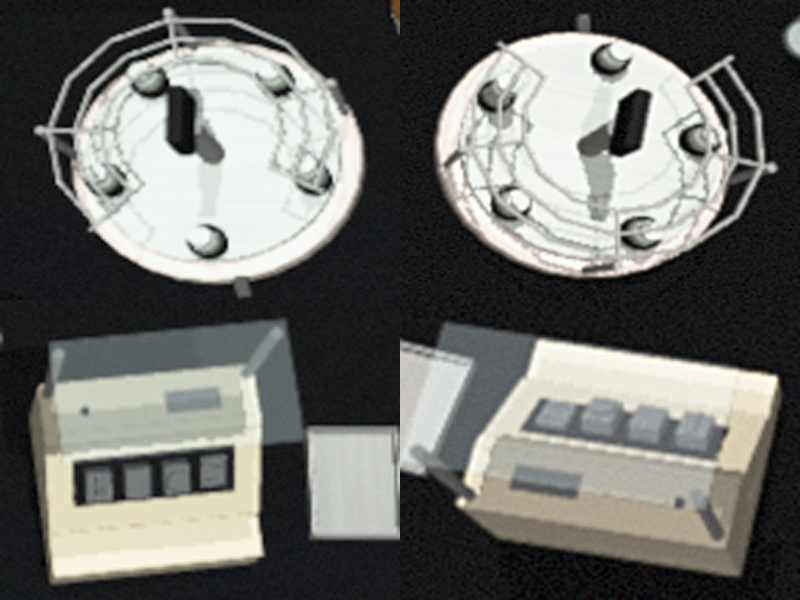

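Run:
```python
from h import *
for n in('top','scene'):
    P=np.load(n+'.npz')['P'].reshape(-1,3); fr=np.load(n+'.npz')['frame'].reshape(-1,3).astype(int)
    m=(P[:,0]>.48)&(P[:,0]<.62)&(P[:,1]>-.38)&(P[:,1]<-.13)&(P[:,2]>.02)&(P[:,2]<.18)&(fr.sum(1)>450)
    Q=P[m]
    for _ in range(15):
        c=Q.mean(0); nrm=np.linalg.svd(Q-c,full_matrices=False)[2][2]; nrm*=np.sign(nrm[2])
        r=(P[m]-c)@nrm; Q=P[m][abs(r)<max(.004,.02*.8**_)]
    print(n,len(Q),c.round(4),nrm.round(4),'tilt',np.degrees(np.arccos(nrm[2])),'yaw',np.degrees(np.arctan2(-nrm[1],-nrm[0])), Q.min(0),Q.max(0))
    # keys points above plane
    r=(P-c)@nrm; k=(r>.006)&(r<.03)&(P[:,0]>.5)&(P[:,0]<.66)&(P[:,1]>-.36)&(P[:,1]<-.15)&(fr.sum(1)<420)&(fr.sum(1)>200)
    print('keys',k.sum(),P[k].min(0),P[k].max(0))
print(R.from_euler('xyz',cap('top')['s']['eef_rot']).as_matrix().round(3), cap('top')['s']['wrist_force'])
c=cap('wrist');print(np.array(c['tool_from_camera']).round(3),c['f'])
# sampler rim/bar
for n in('top','scene'):
    P=np.load(n+'.npz')['P'].reshape(-1,3)
    b=P[(P[:,2]>.185)&(P[:,2]<.205)&(P[:,0]>.5)&(P[:,0]<.7)&(P[:,1]>.1)&(P[:,1]<.32)]
    (cx,cy),wh,a=cv2.minAreaRect((b[:,:2]*1000).astype(np.float32)); print(n,'bar',len(b),cx,cy,wh,a)
    for lo,hi,x0,x1,y0,y1 in[(.026,.036,.42,.78,.04,.38),(.008,.018,.36,.52,-.13,.04)]:
        b=P[(P[:,2]>lo)&(P[:,2]<hi)&(P[:,0]>x0)&(P[:,0]<x1)&(P[:,1]>y0)&(P[:,1]<y1)]
        print(len(b),cv2.minEnclosingCircle((b[:,:2]*1000).astype(np.float32)),cv2.minAreaRect((b[:,:2]*1000).astype(np.float32)))
```

```text
top 1268 [ 0.5546 -0.2508  0.055 ] [-0.5466 -0.0529  0.8357] tilt 33.310843771525654 yaw 5.5244733822971615 [ 0.51107336 -0.35482686  0.03239841] [ 0.60953606 -0.15080295  0.0962493 ]
keys 429 [ 0.50041107 -0.35430313  0.02976988] [ 0.65168611 -0.15031439  0.14395266]
scene 260 [ 0.5591 -0.1656  0.0642] [-0.5681 -0.0689  0.82  ] tilt 34.91110509587577 yaw 6.910840081234229 [ 0.51746441 -0.18518109  0.03905507] [ 0.60150568 -0.14931375  0.0949173 ]
keys 2 [ 0.50970496 -0.16191533  0.03970663] [ 0.61057622 -0.15633259  0.10767575]
[[ 0.968  0.251 -0.   ]
 [ 0.251 -0.968  0.002]
 [ 0.    -0.002 -1.   ]] [-0.21711457 -0.18717794 -0.55655072]
[[ 0.    -0.96  -0.279  0.071]
 [ 1.     0.     0.001  0.   ]
 [-0.001 -0.279  0.96  -0.147]
 [ 0.     0.     0.     1.   ]] 358.22146207904336
top bar 140 616.7708129882812 217.867919921875 (14.701353073120117, 55.02443313598633) 89.5504379272461
931 ((595.9349365234375, 218.73724365234375), 231.29112243652344) ((597.485107421875, 223.4583282470703), (255.2620849609375, 416.11346435546875), 71.82266235351562)
147 ((439.877685546875, -39.85341262817383), 68.1679458618164) ((441.07061767578125, -40.46937942504883), (89.61714935302734, 109.84771728515625), 79.26432037353516)
scene bar 206 618.334228515625 218.85086059570312 (56.44858932495117, 14.397624015808105) 0.30315643548965454
1374 ((608.2496948242188, 215.83444213867188), 138.6652374267578) ((619.0623168945312, 218.46287536621094), (254.807861328125, 256.2176513671875), 59.693450927734375)
213 ((442.1397705078125, -38.66499710083008), 69.3136215209961) ((442.5565185546875, -39.69670867919922), (89.51631164550781, 111.7547607421875), 79.2564926147461)
```

```bash
cat >> h.py <<'E'
def down(a):
    a=np.radians(a); x=np.array([np.cos(a),np.sin(a),0]); z=np.array([0,0,-1.]); return np.stack([x,np.cross(z,x),z],1)
def press(yaw,t=35):
    t=np.radians(t); z=np.array([np.sin(t),0,-np.cos(t)]); x=np.array([-np.cos(t),0,-np.sin(t)])
    return R.from_euler('z',yaw,degrees=True).as_matrix()@np.stack([x,np.cross(z,x),z],1)
def go(p,Rm,p0=None,R0=None):
    s=ctrl.sense()
    if p0 is None: p0,R0=np.array(s['tcp_pos']),R.from_euler('xyz',s['eef_rot']).as_matrix()
    print('dpos cm',(R0.T@(np.array(p)-p0)*100).round(2).tolist(),'rot',np.degrees(R.from_matrix(R0.T@Rm).as_rotvec()).round(2).tolist())
E
python3 - <<'E'
from h import *
A=np.array([.35,-.42,.33]); go(A,down(97)); go([.496,-.258,.197],press(6),A,down(97))
E
```

```text
dpos cm [23.33, -18.03, -9.18] rot [-0.05, -0.05, -82.46]
dpos cm [14.3, 16.47, 13.3] rot [-27.11, -27.59, -85.98]
```

```bash
python3 -m handwheel '[{"gripper":-1,"delta_pos":[0,0,-8],"rot":[0,0,-8]},{"gripper":-1,"delta_pos":[6,-4,-9],"rot":[0,0,-16]},{"gripper":-1,"delta_pos":[10,-8,-9.2],"rot":[0,0,-24]},{"gripper":-1,"delta_pos":[13,-10,-9.2],"rot":[0,0,-32]},{"gripper":-1,"delta_pos":[16,-12,-9.2],"rot":[0,0,-40]},{"gripper":-1,"delta_pos":[19,-14,-9.2],"rot":[0,0,-48]},{"gripper":-1,"delta_pos":[21,-16,-9.2],"rot":[0,0,-56]},{"gripper":-1,"delta_pos":[23,-18,-9.2],"rot":[0,0,-64]},{"gripper":-1,"delta_pos":[23,-18,-9.2],"rot":[0,0,-72]},{"gripper":-1,"delta_pos":[23,-18,-9.2],"rot":[0,0,-80]}]' 20
python3 - <<'E'
from h import *
print(ctrl.sense()['joints']); go([.496,-.258,.197],press(6))
E
```

```text
clock: 1.25
tcp_pos: [0.3475, -0.4203, 0.3309]
eef_rot: [3.141, 0.0, 1.658]
wrist_force: [-0.3, 0.5, -0.2]
finger_gap: 0.113
finger_force: 0.0
[-9.25555288e-01 -2.71443007e-02  1.75953398e+00  1.13232225e-05
  1.40888936e+00 -1.01263212e+00]
dpos cm [14.88, 16.2, 13.38] rot [-27.72, -27.21, -87.9]
```

```bash
python3 -m handwheel '[{"gripper":-1,"delta_pos":[2,2,0],"rot":[-2.4,-2.4,-7.5]},{"gripper":-1,"delta_pos":[4,4,1],"rot":[-4.8,-4.8,-15]},{"gripper":-1,"delta_pos":[6,6,2],"rot":[-7.2,-7.2,-22.5]},{"gripper":-1,"delta_pos":[8,8,4],"rot":[-9.6,-9.6,-30]},{"gripper":-1,"delta_pos":[10,10,6],"rot":[-12,-12,-37.5]},{"gripper":-1,"delta_pos":[12,12,8],"rot":[-14.4,-14.4,-45]},{"gripper":-1,"delta_pos":[13.5,14,10],"rot":[-17,-17,-53]},{"gripper":-1,"delta_pos":[14.9,16.2,12],"rot":[-20,-19.5,-61]},{"gripper":-1,"delta_pos":[14.9,16.2,13.4],"rot":[-22,-21.8,-69]},{"gripper":-1,"delta_pos":[14.9,16.2,13.4],"rot":[-24.5,-24.2,-77]}]'
python3 - <<'E'
from h import *
print(ctrl.sense()['joints']); go([.496,-.258,.197],press(6))
E
```

```text
clock: 2.25
tcp_pos: [0.4957, -0.2577, 0.1945]
eef_rot: [3.061, 0.527, 2.951]
wrist_force: [-0.1, -0.7, 0.3]
finger_gap: 0.005
finger_force: 0.0
[-0.72380689 -0.17557879  2.23748689  0.51296812  0.72154586 -2.45359455]
dpos cm [-0.15, -0.01, -0.2] rot [-4.52, -4.2, -14.45]
```

Run:
```python
from h import *
c=cap('wrist'); save(c,'w1'); np.savez('w1',P=cloud(c),frame=c['frame'],T=c['T'],f=c['f'],cx=c['cx'],cy=c['cy'])
print(R.from_euler('xyz',c['s']['eef_rot']).as_matrix()[:,2],press(6)[:,2])
```

```text
[ 0.50737372 -0.01578951 -0.86158145] [ 0.57043432  0.05995506 -0.81915204]
```

View pics/w1.png

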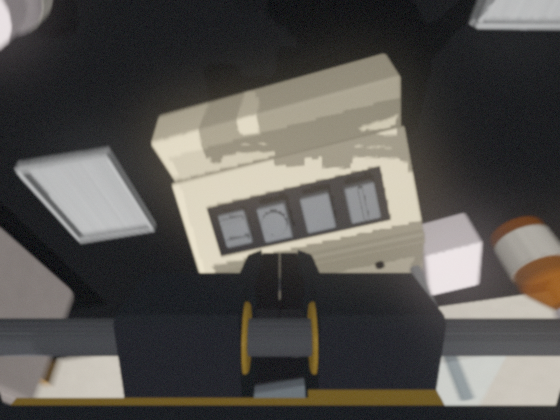

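Run:
```python
from h import *
w=np.load('w1.npz');P=w['P'];fr=w['frame'].astype(int)
m=np.zeros((420,560),np.uint8); cv2.fillPoly(m,[np.array([[178,184],[403,132],[416,215],[340,250],[203,262]])],1)
m=(m>0)&(fr.sum(2)>480); Q=P[m]
for _ in range(10):
    c=np.median(Q,0) if _==0 else Q.mean(0); n=np.linalg.svd(Q-c,full_matrices=False)[2][2]; n*=np.sign(n[2]); Q=P[m][abs((P[m]-c)@n)<.004]
print(len(Q),c,n,'tilt',np.degrees(np.arccos(n[2])),'yaw',np.degrees(np.arctan2(-n[1],-n[0])))
o=w['T'][:3,3]
def pl(u,v,h):
    d=w['T'][:3,:3]@np.array([(u-w['cx'])/w['f'],(v-w['cy'])/w['f'],1]); return o+d*((c+h*n-o)@n)/(d@n)
for u,v,h in[(236,229,.008),(276,223,.022),(275,224,.018),(318,213,.018),(363,203,.018)]: print(u,v,pl(u,v,h).round(4), ((P[v,u]-c)@n).round(4))
for a in[(208,207),(379,168),(388,218),(222,255)]: print(pl(*a,0).round(4))
z=fr[195:252,215:390]; cv2.imwrite('pics/keys.png',cv2.resize(fr[160:260,205:395].astype(np.uint8),(760,400),interpolation=cv2.INTER_CUBIC)[:,:,::-1])
```

```text
8808 [ 0.57390446 -0.25148363  0.07151506] [-0.57173351 -0.05415368  0.81865022] tilt 35.05009751520078 yaw 5.410822080276137
236 229 [ 0.5865 -0.3019  0.0868] 0.0082
276 223 [ 0.5742 -0.2662  0.0976] 0.0231
275 224 [ 0.5779 -0.2674  0.0953] 0.0225
318 213 [ 0.5734 -0.2319  0.0945] 0.017
363 203 [ 0.5699 -0.1961  0.0944] 0.0211
[ 0.5747 -0.3242  0.0672]
[ 0.5608 -0.1771  0.0673]
[ 0.5958 -0.1741  0.0919]
[ 0.6113 -0.3206  0.093 ]
```

View pics/keys.png

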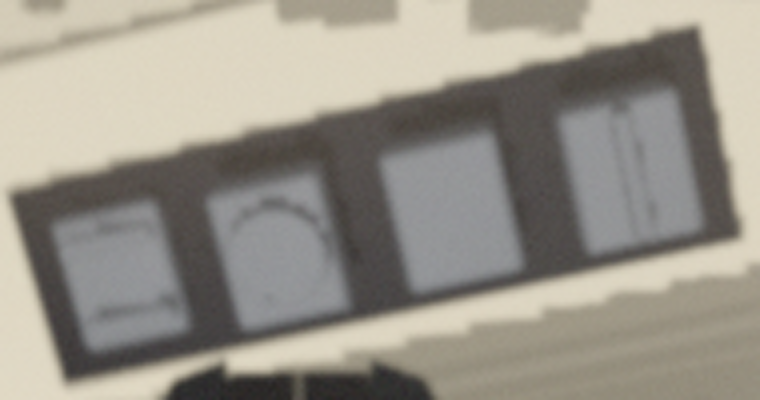

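```bash
cat >> h.py <<'E'
def align(zd):
    R0=R.from_euler('xyz',ctrl.sense()['eef_rot']).as_matrix(); a=np.cross(R0[:,2],zd); s=np.linalg.norm(a)
    return R.from_rotvec(a/s*np.arcsin(s)).as_matrix()@R0
KEY=np.array([.5745,-.267,.0975])
E
python3 - <<'E'
from h import *
d=press(5.4)[:,2]; go(KEY-.03*d,align(d))
E
```

```text
dpos cm [-1.82, -0.6, 9.39] rot [-4.62, -3.66, -0.0]
```

```bash
python3 -m handwheel '[{"gripper":-1,"delta_pos":[-0.6,-0.2,1],"rot":[-1.5,-1.2,0]},{"gripper":-1,"delta_pos":[-1.2,-0.4,2],"rot":[-3,-2.4,0]},{"gripper":-1,"delta_pos":[-1.8,-0.6,3.5],"rot":[-4.6,-3.7,0]},{"gripper":-1,"delta_pos":[-1.8,-0.6,5],"rot":[-4.6,-3.7,0]},{"gripper":-1,"delta_pos":[-1.8,-0.6,6.5],"rot":[-4.6,-3.7,0]},{"gripper":-1,"delta_pos":[-1.8,-0.6,8],"rot":[-4.6,-3.7,0]},{"gripper":-1,"delta_pos":[-1.8,-0.6,9],"rot":[-4.6,-3.7,0]},{"gripper":-1,"delta_pos":[-1.8,-0.6,9.4],"rot":[-4.6,-3.7,0]},{"gripper":-1,"delta_pos":[-1.8,-0.6,9.4],"rot":[-4.6,-3.7,0]},{"gripper":-1,"delta_pos":[-1.8,-0.6,9.4],"rot":[-4.6,-3.7,0]}]'
python3 - <<'E'
from h import *
print(ctrl.sense()['joints'])
d=press(5.4)[:,2]; go(KEY-.005*d,align(d)); go(KEY+.013*d,align(d))
E
```

```text
clock: 3.3
tcp_pos: [0.5675, -0.2575, 0.1412]
eef_rot: [2.997, 0.551, 2.922]
wrist_force: [-15.3, -0.1, 11.1]
finger_gap: 0.007
finger_force: 0.0
[-0.65951061  0.02246207  2.18039275  0.67375312  0.59690535 -2.55217671]
dpos cm [1.54, -1.39, 3.53] rot [-1.95, -2.05, 0.0]
dpos cm [1.48, -1.33, 5.33] rot [-1.95, -2.05, 0.0]
```

```bash
python3 -m handwheel '[{"gripper":-1,"delta_pos":[0,0,-2],"rot":[0,0,0]},{"gripper":-1,"delta_pos":[0,0,-5],"rot":[0,0,0]},{"gripper":-1,"delta_pos":[0,0,-9],"rot":[0,0,4]},{"gripper":-1,"delta_pos":[0,0,-12],"rot":[0,0,12]},{"gripper":-1,"delta_pos":[0,0,-13],"rot":[0,0,20]},{"gripper":-1,"delta_pos":[0,0,-13],"rot":[0,0,28]},{"gripper":-1,"delta_pos":[0,0,-13],"rot":[0,0,36]},{"gripper":-1,"delta_pos":[0,0,-13],"rot":[0,0,44]},{"gripper":-1,"delta_pos":[0,0,-13],"rot":[0,0,52]},{"gripper":-1,"delta_pos":[0,0,-13],"rot":[0,0,60]}]'
python3 - <<'E'
from h import *
F=np.diag([-1,-1,1.])
print(ctrl.sense()['joints'])
d=press(5.4)[:,2]; go(KEY-.14*d,press(5.4)@F)
E
```

```text
clock: 4.3
tcp_pos: [0.4984, -0.2613, 0.25]
eef_rot: [2.592, 0.154, 1.863]
wrist_force: [-0.7, 0.4, 0.5]
finger_gap: 0.004
finger_force: 0.0
[-0.76805037 -0.21526529  2.17360188  0.5494417   0.84945279 -1.40283725]
dpos cm [-0.56, -2.69, 2.95] rot [-1.19, 3.04, 104.29]
```

```bash
python3 -m handwheel '[{"gripper":-1,"delta_pos":[0,0,0],"rot":[0,0,8]},{"gripper":-1,"delta_pos":[0,0,0],"rot":[0,0,16]},{"gripper":-1,"delta_pos":[0,0,0],"rot":[0,0,24]},{"gripper":-1,"delta_pos":[0,0,0],"rot":[0,0,32]},{"gripper":-1,"delta_pos":[0,0,0],"rot":[0,0,40]},{"gripper":-1,"delta_pos":[0,0,0],"rot":[0,0,48]},{"gripper":-1,"delta_pos":[0,0,0],"rot":[0,0,56]},{"gripper":-1,"delta_pos":[0,0,0],"rot":[0,0,64]},{"gripper":-1,"delta_pos":[0,0,0],"rot":[0,0,72]},{"gripper":-1,"delta_pos":[0,0,0],"rot":[0,0,80]}]'
python3 - <<'E'
from h import *
F=np.diag([-1,-1,1.])
print(ctrl.sense()['joints'])
d=press(5.4)[:,2]; go(KEY-.12*d,press(5.4)@F)
E
```

```text
clock: 5.3
tcp_pos: [0.4985, -0.2613, 0.25]
eef_rot: [2.863, -0.503, 0.583]
wrist_force: [-0.2, -0.1, -0.4]
finger_gap: 0.005
finger_force: 0.0
[-0.76796028 -0.21516153  2.17354449  0.54943904  0.84941743 -0.00658857]
dpos cm [-2.65, 0.08, 4.94] rot [0.91, 2.7, 24.31]
```

```bash
python3 -m handwheel '[{"gripper":-1,"delta_pos":[-0.7,0,0],"rot":[0.2,0.7,6]},{"gripper":-1,"delta_pos":[-1.4,0,0],"rot":[0.5,1.4,12]},{"gripper":-1,"delta_pos":[-2,0,1],"rot":[0.7,2,18]},{"gripper":-1,"delta_pos":[-2.6,0.1,2],"rot":[0.9,2.7,24.3]},{"gripper":-1,"delta_pos":[-2.6,0.1,3],"rot":[0.9,2.7,24.3]},{"gripper":-1,"delta_pos":[-2.6,0.1,4],"rot":[0.9,2.7,24.3]},{"gripper":-1,"delta_pos":[-2.6,0.1,5],"rot":[0.9,2.7,24.3]},{"gripper":-1,"delta_pos":[-2.6,0.1,5],"rot":[0.9,2.7,24.3]},{"gripper":-1,"delta_pos":[-2.6,0.1,5],"rot":[0.9,2.7,24.3]},{"gripper":-1,"delta_pos":[-2.6,0.1,5],"rot":[0.9,2.7,24.3]}]'
python3 - <<'E'
from h import *
F=np.diag([-1,-1,1.])
print(ctrl.sense()['joints'])
d=press(5.4)[:,2]; go(KEY-.01*d,press(5.4)@F)
E
```

```text
clock: 6.3
tcp_pos: [0.5072, -0.2737, 0.1966]
eef_rot: [3.136, -0.612, 0.103]
wrist_force: [0.0, 0.2, 0.1]
finger_gap: 0.005
finger_force: 0.0
[-0.80946119 -0.12186117  2.21736945  0.70450492  0.77004247  0.21112512]
dpos cm [-0.15, -0.04, 10.99] rot [0.02, -0.04, 0.41]
```

```bash
python3 -m handwheel '[{"gripper":-1,"delta_pos":[-0.1,0,1],"rot":[0,0,0.4]},{"gripper":-1,"delta_pos":[-0.1,0,2],"rot":[0,0,0.4]},{"gripper":-1,"delta_pos":[-0.1,0,3],"rot":[0,0,0.4]},{"gripper":-1,"delta_pos":[-0.1,0,4],"rot":[0,0,0.4]},{"gripper":-1,"delta_pos":[-0.1,0,5.2],"rot":[0,0,0.4]},{"gripper":-1,"delta_pos":[-0.1,0,6.4],"rot":[0,0,0.4]},{"gripper":-1,"delta_pos":[-0.1,0,7.6],"rot":[0,0,0.4]},{"gripper":-1,"delta_pos":[-0.1,0,8.8],"rot":[0,0,0.4]},{"gripper":-1,"delta_pos":[-0.1,0,10],"rot":[0,0,0.4]},{"gripper":-1,"delta_pos":[-0.1,0,11],"rot":[0,0,0.4]}]'
python3 - <<'E'
from h import *
F=np.diag([-1,-1,1.])
d=press(5.4)[:,2]; go(KEY,press(5.4)@F)
c=cap('wrist'); save(c,'w2')
E
```

```text
clock: 7.3
tcp_pos: [0.5693, -0.2676, 0.1042]
eef_rot: [-3.141, -0.611, 0.093]
wrist_force: [-0.3, 0.6, -0.3]
finger_gap: 0.005
finger_force: 0.0
dpos cm [0.04, -0.01, 0.85] rot [-0.02, 0.01, -0.06]
```

View pics/w2.png

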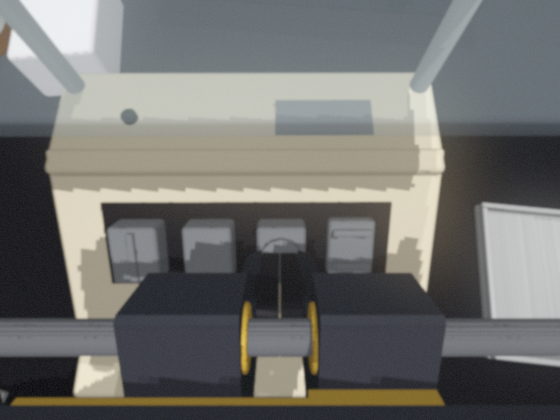

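The fingertips (279, 280) sit on the round key (column 281), with the bars key to its right. No contact force yet, so I press now.

```bash
python3 -m handwheel '[{"gripper":-1,"delta_pos":[0,0,0.4],"rot":[0,0,0]},{"gripper":-1,"delta_pos":[0,0,0.7],"rot":[0,0,0]},{"gripper":-1,"delta_pos":[0,0,0.9],"rot":[0,0,0]},{"gripper":-1,"delta_pos":[0,0,1.1],"rot":[0,0,0]},{"gripper":-1,"delta_pos":[0,0,1.3],"rot":[0,0,0]},{"gripper":-1,"delta_pos":[0,0,1.5],"rot":[0,0,0]},{"gripper":-1,"delta_pos":[0,0,1.7],"rot":[0,0,0]},{"gripper":-1,"delta_pos":[0,0,1.9],"rot":[0,0,0]},{"gripper":-1,"delta_pos":[0,0,2.0],"rot":[0,0,0]},{"gripper":-1,"delta_pos":[0,0,2.1],"rot":[0,0,0]}]'
python3 - <<'E'
from h import *
F=np.diag([-1,-1,1.])
d=press(5.4)[:,2]; go(KEY+.013*d,press(5.4)@F);print(np.dot(ctrl.sense()['wrist_force'],d))
E
```

```text
clock: 8.35
tcp_pos: [0.5811, -0.2669, 0.0883]
eef_rot: [-3.141, -0.611, 0.093]
wrist_force: [0.0, -0.8, -0.0]
finger_gap: 0.008
finger_force: 0.4
dpos cm [-0.01, -0.05, 0.17] rot [0.03, -0.03, -0.05]
-0.013729645103002463
```

```bash
python3 -m handwheel '[{"gripper":-1,"delta_pos":[0,0,0],"rot":[0,0,0]},{"gripper":-1,"delta_pos":[0,0,0.05],"rot":[0,0,0]},{"gripper":-1,"delta_pos":[0,0,0.1],"rot":[0,0,0]},{"gripper":-1,"delta_pos":[0,0,0.1],"rot":[0,0,0]},{"gripper":-1,"delta_pos":[0,0,0.15],"rot":[0,0,0]},{"gripper":-1,"delta_pos":[0,0,0.15],"rot":[0,0,0]},{"gripper":-1,"delta_pos":[0,0,0.2],"rot":[0,0,0]},{"gripper":-1,"delta_pos":[0,0,0.2],"rot":[0,0,0]},{"gripper":-1,"delta_pos":[0,0,0.2],"rot":[0,0,0]},{"gripper":-1,"delta_pos":[0,0,0.2],"rot":[0,0,0]}]'
python3 - <<'E'
from h import *
d=press(5.4)[:,2];print(np.dot(ctrl.sense()['wrist_force'],d)); c=cap('wrist'); print(np.dot(ctrl.sense()['wrist_force'],d)); save(c,'w3')
P=cloud(c); pc=np.array([.5739,-.2515,.0715]); 
for u in (137,209,262,300,350): print(u,[round(float((P[v,u]-pc)@-d)*1000,1) for v in (225,230,235,240,245,250,255,260,265)])
E
```

```text
clock: 9.35
tcp_pos: [0.582, -0.2665, 0.0865]
eef_rot: [-3.141, -0.611, 0.093]
wrist_force: [-1.9, 0.3, 0.9]
finger_gap: 0.004
finger_force: 0.5
-1.798893550299783
-0.7020901586409061
137 [0.9, -0.2, 4.6, 10.5, 14.8, 17.2, 15.9, 16.7, 18.7]
209 [2.1, 1.2, 4.3, 10.3, 14.4, 19.2, 17.4, 17.9, 17.4]
262 [2.5, 0.9, 3.5, 5.4, 6.5, 5.6, 6.6, 17.3, 23.1]
300 [1.0, 2.2, 4.1, 5.3, 5.7, 5.9, 16.6, 20.5, 25.3]
350 [1.1, 1.1, 4.6, 11.8, 15.9, 18.2, 17.5, 21.2, 19.3]
```

```bash
python3 -m handwheel '[{"gripper":-1,"delta_pos":[0,0,0.05],"rot":[0,0,0]},{"gripper":-1,"delta_pos":[0,0,0.1],"rot":[0,0,0]},{"gripper":-1,"delta_pos":[0,0,0.12],"rot":[0,0,0]},{"gripper":-1,"delta_pos":[0,0,0.12],"rot":[0,0,0]},{"gripper":-1,"delta_pos":[0,0,0.12],"rot":[0,0,0]},{"gripper":-1,"delta_pos":[0,0,0],"rot":[0,0,0]},{"gripper":-1,"delta_pos":[0,0,-0.5],"rot":[0,0,0]},{"gripper":-1,"delta_pos":[0,0,-1.5],"rot":[0,0,0]},{"gripper":-1,"delta_pos":[0,0,-3],"rot":[0,0,0]},{"gripper":-1,"delta_pos":[0,0,-4],"rot":[0,0,0]}]'
python3 - <<'E'
from h import *
d=press(5.4)[:,2]; c=cap('wrist'); P=cloud(c); h=(P-np.array([.5739,-.2515,.0715]))@-d
y=R.from_euler('z',5.4,degrees=True).as_matrix()[:,1]
k0=(KEY@y)
for i in(-1,0,1,2):
    m=(abs(P@y-k0-.036*i)<.006)&(abs((P-KEY)@np.array([.81,.08,.57]))<.008)&(P[:,:,0]>.5)&(h<.03)
    print(i,m.sum(),np.median(h[m])*1000)
a=np.radians;
E
```

```text
clock: 10.4
tcp_pos: [0.5589, -0.2691, 0.1205]
eef_rot: [3.141, -0.612, 0.094]
wrist_force: [-0.8, -1.0, -0.8]
finger_gap: 0.008
finger_force: 0.0
-1 619 18.045440803092617
0 587 11.41102054065353
1 615 17.95033681839122
2 628 18.35808099109252
```

Run:
```python
from h import *
s=ctrl.sense();print(s['joints'],s['wrist_force'])
A=np.array([.45,-.2,.34]); go(A,down(80)); B=np.array([.60,.218,.32]); go(B,down(165),A,down(80))
```

```text
[-0.72185349  0.05571215  2.20821207  0.83755977  0.59701014  0.11293265] [-0.32691727 -0.32626122  1.09686101]
dpos cm [4.2, -7.91, -23.73] rot [22.93, -29.89, -72.15]
dpos cm [43.77, 7.51, 2.0] rot [0.0, 0.0, -85.0]
```

```bash
python3 -m handwheel '[{"gripper":-1,"delta_pos":[0,0,-4],"rot":[0,0,0]},{"gripper":-1,"delta_pos":[0,0,-8],"rot":[0,0,0]},{"gripper":-1,"delta_pos":[0,0,-12],"rot":[2,-2.6,-6]},{"gripper":-1,"delta_pos":[0.6,-1,-15],"rot":[4,-5.2,-12]},{"gripper":-1,"delta_pos":[1.2,-2,-18],"rot":[6,-7.8,-19]},{"gripper":-1,"delta_pos":[2,-4,-21],"rot":[8.5,-11,-26]},{"gripper":-1,"delta_pos":[3,-6,-23],"rot":[11,-14,-33]},{"gripper":-1,"delta_pos":[4.2,-7.9,-23.7],"rot":[13,-17,-41]},{"gripper":-1,"delta_pos":[4.2,-7.9,-23.7],"rot":[15.5,-20,-48]},{"gripper":-1,"delta_pos":[4.2,-7.9,-23.7],"rot":[18,-23,-55]}]'
python3 - <<'E'
from h import *
print(ctrl.sense()['joints']); go([.6,.218,.32],down(160))
E
```

```text
clock: 11.45
tcp_pos: [0.4509, -0.1996, 0.3391]
eef_rot: [3.076, -0.135, 1.109]
wrist_force: [0.8, -0.2, -0.6]
finger_gap: 0.003
finger_force: 0.0
[-0.56435037 -0.17727808  1.88767402  0.14316425  1.38098989 -0.12195506]
dpos cm [43.37, -5.75, 7.45] rot [9.33, -2.64, -96.49]
```

```bash
python3 -m handwheel '[{"gripper":0,"delta_pos":[4,-0.5,0.7],"rot":[0.8,-0.2,-8]},{"gripper":0.3,"delta_pos":[8,-1,1.5],"rot":[1.6,-0.4,-16]},{"gripper":0.5,"delta_pos":[13,-1.6,2.2],"rot":[2.4,-0.6,-24]},{"gripper":0.5,"delta_pos":[17,-2.2,3],"rot":[3.2,-0.9,-32]},{"gripper":0.5,"delta_pos":[22,-2.8,3.7],"rot":[4,-1.1,-40]},{"gripper":0.5,"delta_pos":[26,-3.4,4.5],"rot":[4.8,-1.3,-48]},{"gripper":0.5,"delta_pos":[31,-4,5.2],"rot":[5.5,-1.5,-56]},{"gripper":0.5,"delta_pos":[36,-4.6,6],"rot":[6.3,-1.7,-64]},{"gripper":0.5,"delta_pos":[40,-5.2,6.8],"rot":[7,-2,-72]},{"gripper":0.5,"delta_pos":[43.4,-5.7,7.4],"rot":[7.8,-2.2,-80]}]'
python3 - <<'E'
from h import *
print(ctrl.sense()['joints']); go([.5,.218,.32],down(180))
E
```

```text
clock: 12.45
tcp_pos: [0.6028, 0.2197, 0.3199]
eef_rot: [3.114, -0.015, 2.506]
wrist_force: [0.9, -0.2, -0.3]
finger_gap: 0.748
finger_force: 0.0
[ 0.29574237  0.15371744  1.58814962  0.02853649  1.38641452 -0.64446686]
dpos cm [8.17, -6.24, -0.06] rot [1.79, -0.3, -36.42]
```

```bash
python3 -m handwheel '[{"gripper":0.5,"delta_pos":[0,0,0],"rot":[0.4,0,-8]},{"gripper":0.5,"delta_pos":[0,0,0],"rot":[0.8,0,-16]},{"gripper":0.5,"delta_pos":[-0.5,-0.5,0],"rot":[1.2,0,-24]},{"gripper":0.5,"delta_pos":[-1.1,-1,0],"rot":[1.6,-0.2,-32]},{"gripper":0.5,"delta_pos":[-1.1,-1,0],"rot":[1.8,-0.3,-36.4]},{"gripper":0.5,"delta_pos":[-1.1,-1,0],"rot":[1.8,-0.3,-36.4]},{"gripper":0.5,"delta_pos":[-1.1,-1,0],"rot":[1.8,-0.3,-36.4]},{"gripper":0.5,"delta_pos":[-1.1,-1,0],"rot":[1.8,-0.3,-36.4]},{"gripper":0.5,"delta_pos":[-1.1,-1,0],"rot":[1.8,-0.3,-36.4]},{"gripper":0.5,"delta_pos":[-1.1,-1,0],"rot":[1.8,-0.3,-36.4]}]'
python3 - <<'E'
from h import *
c=cap('wrist'); save(c,'w4'); np.savez('w4',P=cloud(c),frame=c['frame'],T=c['T'],f=c['f'],cx=c['cx'],cy=c['cy'])
go([.6175,.2184,.153],down(180))
E
```

```text
clock: 13.45
tcp_pos: [0.6053, 0.2025, 0.3198]
eef_rot: [3.142, -0.0, 3.134]
wrist_force: [0.1, -0.5, -0.1]
finger_gap: 0.751
finger_force: 0.0
dpos cm [-1.2, 1.6, 16.68] rot [0.0, -0.0, -0.43]
```

View pics/w4.png

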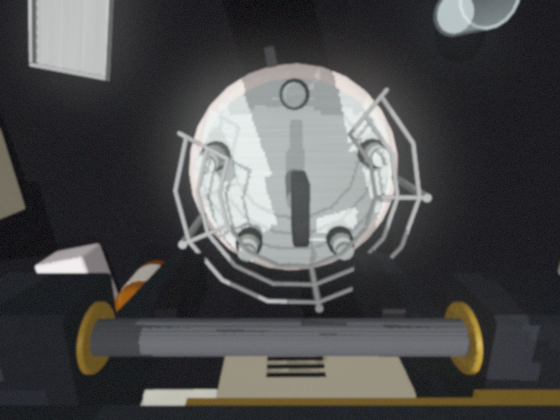

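Run:
```python
from h import *
w=np.load('w4.npz');P=w['P']; H=np.array([.6175,.2184])
c=dict(T=w['T'],f=w['f'],cx=w['cx'],cy=w['cy'])
for n in('w4','top','scene'):
    Q=np.load(n+'.npz')['P'].reshape(-1,3)
    for a in range(5):
        t=np.radians(180+72*a); p=H+.095*np.array([np.cos(t),np.sin(t)])
        m=np.hypot(*(Q[:,:2]-p).T)<.012; z=Q[m,2]; z2=z[z<.126]
        hi=m&(Q[:,2]>.1)&(Q[:,2]<.126)
        print(n,180+72*a,m.sum(),np.percentile(z2,[50,90,98]).round(3),hi.sum(), Q[hi].mean(0).round(3) if hi.sum() else '')
for u,v in[(270,48),(271,60)]: p=ray(c,u,v,.028); print(p, np.degrees(np.arctan2(*(p[:2]-H)[::-1]))%360, P[v,u])
m=(P[:,:,2]>.012)&(P[:,:,2]<.04); q=P[m]; r=np.hypot(*(q[:,:2]-H).T); k=(r>.133)&(r<.155); print(q[k].mean(0),k.sum(),np.degrees(np.arctan2(*(q[k].mean(0)[:2]-H)[::-1]))%360)
b=P[(P[:,:,2]>.185)&(P[:,:,2]<.2)]; print(cv2.minAreaRect((b[:,:2]*1000).astype(np.float32)))
```

```text
w4 180 398 [0.091 0.092 0.093] 0 
w4 252 545 [0.119 0.121 0.122] 341 [0.588 0.131 0.116]
w4 324 425 [0.088 0.092 0.093] 0 
w4 396 412 [0.085 0.092 0.093] 0 
w4 468 530 [0.091 0.092 0.093] 0 
top 180 75 [0.085 0.091 0.092] 0 
top 252 85 [0.111 0.118 0.121] 43 [0.587 0.125 0.114]
top 324 77 [0.083 0.089 0.091] 0 
top 396 78 [0.083 0.09  0.092] 0 
top 468 75 [0.085 0.09  0.117] 2 [0.582 0.307 0.124]
scene 180 102 [0.086 0.09  0.092] 0 
scene 252 108 [0.114 0.119 0.12 ] 62 [0.591 0.127 0.114]
scene 324 99 [0.088 0.09  0.092] 0 
scene 396 115 [0.087 0.09  0.091] 0 
scene 468 116 [0.081 0.09  0.092] 0 
[0.47173684 0.19209441 0.028     ] 190.22994679804034 [0.47247355 0.19221976 0.03337831]
[0.48434617 0.19305088 0.028     ] 190.7786871855048 [0.48462072 0.19310446 0.03053595]
[0.47891531 0.19208839 0.0312682 ] 164 190.7501913322314
((617.1595458984375, 218.7311248779297), (14.038636207580566, 55.821876525878906), 89.85476684570312)
```

```bash
python3 -m handwheel '[{"gripper":0.3,"delta_pos":[-0.6,0.8,0],"rot":[0,0,-0.4]},{"gripper":0.3,"delta_pos":[-1.2,1.6,2],"rot":[0,0,-0.4]},{"gripper":0.3,"delta_pos":[-1.2,1.6,5],"rot":[0,0,-0.4]},{"gripper":0.3,"delta_pos":[-1.2,1.6,8],"rot":[0,0,-0.4]},{"gripper":0.3,"delta_pos":[-1.2,1.6,11],"rot":[0,0,-0.4]},{"gripper":0.3,"delta_pos":[-1.2,1.6,14],"rot":[0,0,-0.4]},{"gripper":0.3,"delta_pos":[-1.2,1.6,16],"rot":[0,0,-0.4]},{"gripper":0.3,"delta_pos":[-1.2,1.6,16.7],"rot":[0,0,-0.4]},{"gripper":-1,"delta_pos":[-1.2,1.6,16.7],"rot":[0,0,-0.4]},{"gripper":-1,"delta_pos":[-1.2,1.6,16.7],"rot":[0,0,-0.4]}]' 25
python3 -m handwheel '[{"gripper":-1,"delta_pos":[0,0,0],"rot":[0,0,0]},{"gripper":-1,"delta_pos":[0,0,0],"rot":[0,0,0]},{"gripper":-1,"delta_pos":[0,0,0],"rot":[0,0,0]},{"gripper":-1,"delta_pos":[0,0,0],"rot":[0,0,0]},{"gripper":-1,"delta_pos":[0,0,0],"rot":[0,0,0]},{"gripper":-1,"delta_pos":[0,0,0],"rot":[0,0,0]},{"gripper":-1,"delta_pos":[0,0,0],"rot":[0,0,0]},{"gripper":-1,"delta_pos":[0,0,0],"rot":[0,0,1]},{"gripper":-1,"delta_pos":[0,0,0],"rot":[0,0,2]},{"gripper":-1,"delta_pos":[0,0,0],"rot":[0,0,4]}]'
```

```text
clock: 14.5
tcp_pos: [0.6185, 0.2189, 0.154]
eef_rot: [3.141, 0.002, 3.141]
wrist_force: [0.2, 0.5, -0.1]
finger_gap: 0.492
finger_force: 0.0
clock: 15.5
tcp_pos: [0.618, 0.2197, 0.1538]
eef_rot: [3.139, 0.001, 3.071]
wrist_force: [-0.2, 5.6, 3.2]
finger_gap: 0.157
finger_force: 25.0
```

```bash
python3 -m handwheel '[{"gripper":-1,"delta_pos":[0,0,0],"rot":[0,0,5]},{"gripper":-1,"delta_pos":[0,0,0],"rot":[0,0,12]},{"gripper":-1,"delta_pos":[0,0,0],"rot":[0,0,19]},{"gripper":-1,"delta_pos":[0,0,0],"rot":[0,0,26]},{"gripper":-1,"delta_pos":[0,0,0],"rot":[0,0,33]},{"gripper":-1,"delta_pos":[0,0,0],"rot":[0,0,40]},{"gripper":-1,"delta_pos":[0,0,0],"rot":[0,0,47]},{"gripper":-1,"delta_pos":[0,0,0],"rot":[0,0,53]},{"gripper":-1,"delta_pos":[0,0,0],"rot":[0,0,57]},{"gripper":-1,"delta_pos":[0,0,0],"rot":[0,0,57.3]}]'
python3 -m handwheel '[{"gripper":-1,"delta_pos":[0,0,0],"rot":[0,0,0]},{"gripper":-1,"delta_pos":[0,0,0],"rot":[0,0,0]},{"gripper":0.3,"delta_pos":[0,0,0],"rot":[0,0,0]},{"gripper":0.3,"delta_pos":[0,0,0],"rot":[0,0,0]},{"gripper":0.3,"delta_pos":[0,0,0],"rot":[0,0,0]},{"gripper":0.3,"delta_pos":[0,0,0],"rot":[0,0,0]},{"gripper":0.3,"delta_pos":[0,0,-2],"rot":[0,0,0]},{"gripper":0.3,"delta_pos":[0,0,-6],"rot":[0,0,0]},{"gripper":0.3,"delta_pos":[0,0,-10],"rot":[0,0,0]},{"gripper":0.3,"delta_pos":[0,0,-14],"rot":[0,0,0]}]'
python3 - <<'E'
from h import *
for n in('top','wrist'):
    c=cap(n); P=cloud(c); H=np.array([.6172,.2187]); t=np.radians(190.7)
    f=np.array([np.cos(t),np.sin(t)]); q=P.reshape(-1,3); d=q[:,:2]-H
    hi=(q[:,2]>.105)&(q[:,2]<.126)&(np.hypot(*d.T)<.12)&(d@f>.06); print(n,hi.sum(),q[hi].mean(0),cv2.minEnclosingCircle((q[hi,:2]*1000).astype(np.float32)))
    dd=d[hi].mean(0); print('lateral mm',1000*(dd[0]*-f[1]+dd[1]*f[0]),'rad',1000*dd@f, 'max z', q[hi,2].max())
print(ctrl.sense()['joints'])
E
```

```text
clock: 16.5
tcp_pos: [0.6182, 0.2201, 0.1538]
eef_rot: [3.138, -0.001, 2.07]
wrist_force: [0.8, 5.2, 1.4]
finger_gap: 0.155
finger_force: 25.0
clock: 17.5
tcp_pos: [0.6171, 0.2179, 0.2937]
eef_rot: [-3.14, 0.0, 2.071]
wrist_force: [0.4, 0.4, 0.8]
finger_gap: 0.649
finger_force: 0.0
top 53 [0.52331166 0.19925681 0.11648674] ((523.7136840820312, 199.56378173828125), 10.248478889465332)
lateral mm 1.6731984008096397 rad 95.8658342186383 max z 0.12070913575517439
wrist 451 [0.52514928 0.20265374 0.11859581] ((524.8845825195312, 201.85874938964844), 10.510675430297852)
lateral mm -1.3234881079627545 rad 93.42946937973437 max z 0.12252601896803306
[ 3.01633865e-01  1.94145062e-01  1.57494382e+00 -2.63651627e-04
  1.36000489e+00 -1.98692984e-01]
```

```bash
python3 -m handwheel '[{"gripper":0.3,"delta_pos":[0,0,-1],"rot":[0,0,-7.5]},{"gripper":0.3,"delta_pos":[0,0,-1],"rot":[0,0,-15]},{"gripper":0.3,"delta_pos":[0,0,-1],"rot":[0,0,-22.5]},{"gripper":0.3,"delta_pos":[1,2,-1],"rot":[0,0,-30]},{"gripper":0.3,"delta_pos":[2,4,-1],"rot":[0,0,-37.5]},{"gripper":0.3,"delta_pos":[3,6,-1],"rot":[0,0,-45]},{"gripper":0.3,"delta_pos":[3,8,-1],"rot":[0,0,-52.5]},{"gripper":0.3,"delta_pos":[3,8.8,0],"rot":[0,0,-60]},{"gripper":0.3,"delta_pos":[3,8.8,0],"rot":[0,0,-67]},{"gripper":0.3,"delta_pos":[3,8.8,0],"rot":[0,0,-72]}]'
python3 - <<'E'
from h import *
print(ctrl.sense()['joints']); go([.5243,.2008,.077],down(190.7))
c=cap('wrist'); P=cloud(c).reshape(-1,3)
m=(P[:,2]>.112)&(P[:,2]<.124)&(np.hypot(P[:,0]-.524,P[:,1]-.201)<.03); print(m.sum(),cv2.minEnclosingCircle((P[m,:2]*1000).astype(np.float32)),P[m].mean(0))
E
```

```text
clock: 18.6
tcp_pos: [0.6799, 0.2867, 0.2902]
eef_rot: [-3.141, -0.003, -2.951]
wrist_force: [0.3, 0.4, 0.7]
finger_gap: 0.649
finger_force: 0.0
[ 3.65413421e-01  3.62103486e-01  1.38398165e+00 -3.04754185e-04
  1.39899677e+00 -1.39619636e+00]
dpos cm [16.84, -5.46, 21.38] rot [-0.05, -0.19, 0.24]
0 ((0.0, 0.0), 0.0) [nan nan nan]<stdin>:4: RuntimeWarning: Mean of empty slice.
  ret = um.true_divide(
```

```bash
python3 -m handwheel '[{"gripper":0.3,"delta_pos":[3,-1,0],"rot":[0,0,0]},{"gripper":0.3,"delta_pos":[7,-2.5,0],"rot":[0,0,0]},{"gripper":0.3,"delta_pos":[11,-4,0],"rot":[0,0,0]},{"gripper":0.3,"delta_pos":[14,-5,0],"rot":[0,0,0]},{"gripper":0.3,"delta_pos":[16,-5.5,1],"rot":[0,0,0]},{"gripper":0.3,"delta_pos":[16.8,-5.5,3],"rot":[0,0,0]},{"gripper":0.3,"delta_pos":[16.8,-5.5,6],"rot":[0,0,0]},{"gripper":0.3,"delta_pos":[16.8,-5.5,8],"rot":[0,0,0]},{"gripper":0.3,"delta_pos":[16.8,-5.5,8],"rot":[0,0,0]},{"gripper":0.3,"delta_pos":[16.8,-5.5,8],"rot":[0,0,0]}]'
python3 - <<'E'
from h import *
go([.5243,.2008,.077],down(190.7))
c=cap('wrist'); save(c,'w5'); P=cloud(c).reshape(-1,3)
m=(P[:,2]>.112)&(P[:,2]<.124)&(np.hypot(P[:,0]-.524,P[:,1]-.201)<.03); print(m.sum(),cv2.minEnclosingCircle((P[m,:2]*1000).astype(np.float32)),P[m].mean(0))
E
```

```text
clock: 19.65
tcp_pos: [0.5251, 0.2015, 0.2124]
eef_rot: [-3.141, -0.001, -2.956]
wrist_force: [0.6, -0.3, 0.8]
finger_gap: 0.649
finger_force: 0.0
dpos cm [0.07, -0.05, 13.54] rot [-0.02, -0.08, -0.07]
643 ((523.9010620117188, 201.32455444335938), 9.956039428710938) [0.52308314 0.2010571  0.11997516]
```

View pics/w5.png

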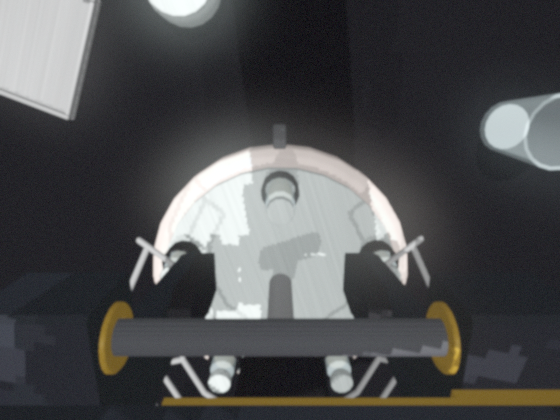

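The tall vial at (280, 195) stands right at the pointer (279, 135), between the open fingers. I go down and grip it.

```bash
python3 -m handwheel '[{"gripper":0.3,"delta_pos":[0.1,0,2],"rot":[0,0,0]},{"gripper":0.3,"delta_pos":[0.1,0,5],"rot":[0,0,0]},{"gripper":0.3,"delta_pos":[0.1,0,8],"rot":[0,0,0]},{"gripper":0.3,"delta_pos":[0.1,0,10],"rot":[0,0,0]},{"gripper":0.3,"delta_pos":[0.1,0,12],"rot":[0,0,0]},{"gripper":0.3,"delta_pos":[0.1,0,13],"rot":[0,0,0]},{"gripper":0.3,"delta_pos":[0.1,0,13.5],"rot":[0,0,0]},{"gripper":0.3,"delta_pos":[0.1,0,13.5],"rot":[0,0,0]},{"gripper":-1,"delta_pos":[0.1,0,13.5],"rot":[0,0,0]},{"gripper":-1,"delta_pos":[0.1,0,13.5],"rot":[0,0,0]}]' 12
python3 -m handwheel '[{"gripper":-1,"delta_pos":[0,0,0],"rot":[0,0,0]},{"gripper":-1,"delta_pos":[0,0,0],"rot":[0,0,0]},{"gripper":-1,"delta_pos":[0,0,0],"rot":[0,0,0]},{"gripper":-1,"delta_pos":[0,0,0],"rot":[0,0,0]},{"gripper":-1,"delta_pos":[0,0,0],"rot":[0,0,0]},{"gripper":-1,"delta_pos":[0,0,-0.3],"rot":[0,0,0]},{"gripper":-1,"delta_pos":[0,0,-1],"rot":[0,0,0]},{"gripper":-1,"delta_pos":[0,0,-2],"rot":[0,0,0]},{"gripper":-1,"delta_pos":[0,0,-4],"rot":[0,0,0]},{"gripper":-1,"delta_pos":[0,0,-6],"rot":[0,0,0]}]'
python3 - <<'E'
from h import *
T=[.4420,-.040]
s=ctrl.sense();p=np.array(s['tcp_pos']); go([.4420,-.040,.19],down(170))
E
```

```text
clock: 20.7
tcp_pos: [0.5254, 0.2019, 0.0791]
eef_rot: [3.141, 0.002, -2.955]
wrist_force: [-0.4, 0.5, 0.3]
finger_gap: 0.494
finger_force: 0.0
clock: 21.7
tcp_pos: [0.5242, 0.2015, 0.1387]
eef_rot: [-3.141, -0.001, -2.955]
wrist_force: [0.1, -0.3, -0.2]
finger_gap: 0.255
finger_force: 12.0
dpos cm [12.56, -22.21, -5.12] rot [-0.01, -0.03, 20.69]
```

```bash
python3 -m handwheel '[{"gripper":-1,"delta_pos":[0,0,-2],"rot":[0,0,0]},{"gripper":-1,"delta_pos":[1,-1.5,-4],"rot":[0,0,2]},{"gripper":-1,"delta_pos":[3,-5,-5],"rot":[0,0,5]},{"gripper":-1,"delta_pos":[5,-9,-5],"rot":[0,0,9]},{"gripper":-1,"delta_pos":[7.5,-13,-5],"rot":[0,0,13]},{"gripper":-1,"delta_pos":[10,-17,-5],"rot":[0,0,17]},{"gripper":-1,"delta_pos":[11.6,-20,-5],"rot":[0,0,20]},{"gripper":-1,"delta_pos":[12.4,-21.8,-5],"rot":[0,0,20.7]},{"gripper":-1,"delta_pos":[12.6,-22.2,-5],"rot":[0,0,20.7]},{"gripper":-1,"delta_pos":[12.6,-22.2,-5],"rot":[0,0,20.7]}]'
python3 - <<'E'
from h import *
c=cap('wrist'); save(c,'w6')
s=ctrl.sense(); go([.4420,-.040,.0385],down(170)); P=cloud(c).reshape(-1,3)
b=P[(P[:,2]>.008)&(P[:,2]<.018)&(abs(P[:,0]-.442)<.075)&(abs(P[:,1]+.04)<.07)]; print(len(b),cv2.minAreaRect((b[:,:2]*1000).astype(np.float32)))
E
```

```text
clock: 22.7
tcp_pos: [0.4419, -0.0403, 0.1885]
eef_rot: [3.141, 0.001, 2.965]
wrist_force: [0.8, 0.1, -0.6]
finger_gap: 0.259
finger_force: 12.0
dpos cm [0.02, -0.04, 14.99] rot [0.03, 0.05, -0.04]
1838 ((441.3203125, -39.61785888671875), (90.13333129882812, 109.75920867919922), 79.21063995361328)
```

View pics/w6.png

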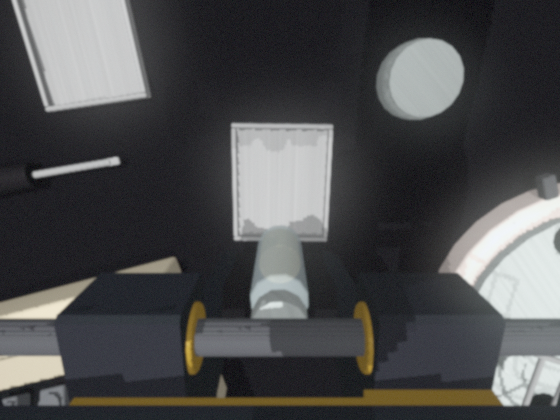

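The vial hangs upright over the tray (centre about (281, 183) in the picture, its cap at (279, 300) nearer the camera). I lower it slowly.

```bash
python3 -m handwheel '[{"gripper":-1,"delta_pos":[0,0,3],"rot":[0,0,0]},{"gripper":-1,"delta_pos":[0,0,7],"rot":[0,0,0]},{"gripper":-1,"delta_pos":[0,0,10],"rot":[0,0,0]},{"gripper":-1,"delta_pos":[0,0,12],"rot":[0,0,0]},{"gripper":-1,"delta_pos":[0,0,13.5],"rot":[0,0,0]},{"gripper":-1,"delta_pos":[0,0,14.3],"rot":[0,0,0]},{"gripper":-1,"delta_pos":[0,0,14.6],"rot":[0,0,0]},{"gripper":-1,"delta_pos":[0,0,14.8],"rot":[0,0,0]},{"gripper":-1,"delta_pos":[0,0,14.9],"rot":[0,0,0]},{"gripper":-1,"delta_pos":[0,0,15],"rot":[0,0,0]}]'
```

```text
clock: 23.75
tcp_pos: [0.4426, -0.0399, 0.0386]
eef_rot: [3.142, 0.002, 2.967]
wrist_force: [0.4, 0.4, 1.0]
finger_gap: 0.255
finger_force: 12.0
```

```bash
python3 -m handwheel '[{"gripper":-1,"delta_pos":[0,0,0],"rot":[0,0,0]},{"gripper":-1,"delta_pos":[0,0,0.05],"rot":[0,0,0]},{"gripper":-1,"delta_pos":[0,0,0.05],"rot":[0,0,0]},{"gripper":-1,"delta_pos":[0,0,0.1],"rot":[0,0,0]},{"gripper":-1,"delta_pos":[0,0,0.1],"rot":[0,0,0]},{"gripper":-1,"delta_pos":[0,0,0.1],"rot":[0,0,0]},{"gripper":-1,"delta_pos":[0,0,0.1],"rot":[0,0,0]},{"gripper":-1,"delta_pos":[0,0,0.1],"rot":[0,0,0]},{"gripper":-1,"delta_pos":[0,0,0.1],"rot":[0,0,0]},{"gripper":-1,"delta_pos":[0,0,0.1],"rot":[0,0,0]}]'
```

```text
clock: 24.75
tcp_pos: [0.4427, -0.0401, 0.0381]
eef_rot: [3.142, 0.001, 2.967]
wrist_force: [-1.3, 0.5, 9.3]
finger_gap: 0.256
finger_force: 12.0
```

Contact with the floor (9 N up). I ease off slightly, release and withdraw straight up.

```bash
python3 -m handwheel '[{"gripper":-1,"delta_pos":[0,0,-0.06],"rot":[0,0,0]},{"gripper":-1,"delta_pos":[0,0,-0.06],"rot":[0,0,0]},{"gripper":-0.3,"delta_pos":[0,0,-0.06],"rot":[0,0,0]},{"gripper":0,"delta_pos":[0,0,-0.06],"rot":[0,0,0]},{"gripper":0.3,"delta_pos":[0,0,-0.06],"rot":[0,0,0]},{"gripper":0.3,"delta_pos":[0,0,-0.06],"rot":[0,0,0]},{"gripper":0.3,"delta_pos":[0,0,-2],"rot":[0,0,0]},{"gripper":0.3,"delta_pos":[0,0,-6],"rot":[0,0,0]},{"gripper":0.3,"delta_pos":[0,0,-11],"rot":[0,0,0]},{"gripper":0.3,"delta_pos":[0,0,-16],"rot":[0,0,0]}]'
python3 - <<'E'
from h import *
for n in('top','scene'):
    c=cap(n);P=cloud(c).reshape(-1,3)
    m=(P[:,2]>.06)&(P[:,2]<.09)&(np.hypot(P[:,0]-.442,P[:,1]+.04)<.05); print(n,m.sum(),P[m].mean(0),P[m,2].max(),cv2.minEnclosingCircle((P[m&(P[:,2]>.07),:2]*1000).astype(np.float32)))
    a,b=np.load(n+'.npz')['P'].reshape(-1,3),P
    for q,(x,y,z) in dict(bottle=(.766,.025,.13),tin=(.372,.082,.035),tipbox=(.763,-.073,.05),jar=(.397,-.398,.06)).items():
        f=lambda Q:Q[(abs(Q[:,2]-z)<.008)&(np.hypot(Q[:,0]-x,Q[:,1]-y)<.05)][:,:2].mean(0).round(3); print(q,f(a),f(b))
E
```

```text
clock: 25.75
tcp_pos: [0.4408, -0.0398, 0.1977]
eef_rot: [-3.142, -0.002, 2.967]
wrist_force: [0.6, -0.8, -0.7]
finger_gap: 0.649
finger_force: 0.0
top 10 [ 0.43319208 -0.04195592  0.07104875] 0.07793678917025781 ((434.5112609863281, -41.442665100097656), 6.438892841339111)
bottle [0.772 0.027] [0.772 0.027]
tin [0.371 0.088] [0.376 0.103]
tipbox [ 0.764 -0.073] [ 0.764 -0.072]
jar [ 0.399 -0.408] [ 0.399 -0.408]
scene 72 [ 0.44543477 -0.04001899  0.07387147] 0.08125054542847021 ((443.0570373535156, -40.05117416381836), 10.101770401000977)
bottle [0.774 0.028] [0.774 0.028]
tin [0.374 0.089] [0.374 0.089]
tipbox [ 0.766 -0.072] [ 0.766 -0.072]
jar [ 0.402 -0.405] [ 0.402 -0.406]
```

```bash
python3 -c "
from h import *
print(ctrl.job_done())"
```

```text
the job is handed in; nothing more can be done
None
```

The job is handed in and no verdict came back; by my own checks, the round key latched (about 10.6 mm down, the other three up), the tall vial was turned to within about 2 mm of the pointer and then stood upright near the tray's centre. Early on, one approach to the console met about 19 N, probably against the visor, and the last joint read 2.552 rad against its 2.55 limit before I backed out and came in the other way round.

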